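# Set the dosing pump's programme thumbwheel and lock its guard

### The arm

A 6-joint arm with a two-finger parallel gripper is mounted at the origin on a cart in front of the work surface, level with it; the furniture and walls round the work are solid. World frame = base frame: x ahead of the robot, y to its left, z up, the work surface at z = 0. Lengths are in m, angles in rad, forces in N, time in s.
With the tool pointing down it reaches from about 0.4 to 0.825 m from the base axis. Payload 7 kg.
Tool frame: the origin (TCP) lies midway between the tips of the shut fingers; the grasp point (between the pads) lies hold_point_z behind it (hold_point_z is the distance from the TCP to the grasp point, in m); z points along the fingers, y is the line along which they close (so a half turn about z gives the same grasp; the last joint's range is limited). The gripper opens to 88 mm and grips with 3 to 60 N. Pads are 19 mm wide; open, the fingers measure 130 mm over their backs; the gripper's body (78 mm by 193 mm) begins 47 mm behind the grasp point.
Start: joints at [-0.814, 0.359, 0.012, 0, -1.224, -0.288], TCP at [0.305, -0.602, 0.227] pointing down, gripper open.
Joint ranges: [-3.07, 3.07], [-1.43, 2.12], [-1.02, 1.25], [-3.03, 1.67], [-3.05, -0], [-3.03, 3.03]. Speed limits (rad/s): [2.39, 2.39, 3.01, 3.14, 3.14, 3.14].

### API

Orientations are given as [roll, pitch, yaw] about the fixed x, y, z axes, in that order (R = Rz(yaw) Ry(pitch) Rx(roll)).
In Python, from station import * gives the robot as it stands.
- The arm moves only by the tool apply_moves, never from a script. Its argument "steps" is a list of rows, each an object with "translation": the shift along the world's x, y, z scaled (see below), a list of three; "rotation": the turn, a rotation vector about the world's x, y, z scaled (see below), a list of three. A call has exactly 10 rows; each row is the pose to reach, as a shift and turn from the pose commanded when the call began; what a row does not reach only later rows make up. The controller multiplies each number of a shift by 250 mm and each number of a turn by 30 degrees. A row lasts 1/12 s, in which the tool goes at most 41.7 mm and 7.16 degrees, less where a joint would pass 70% of its speed; a pose out of reach is approached as far as the arm can. A call with a number of a shift or a turn outside -1 to 1 is refused whole. A call with a gripper value outside its range is refused whole. "jaw" is the closure, from -1 (fully open) to 1 (shut), so that 0 is half open, set as the call begins (left out, the last holds). The fingers move at their own pace and stop on an object; "newtons" is the grip in N (left out, the last holds). Time passes only in rows, so rows that repeat a pose let the fingers close, or fill a call up. It gives the time, the measured TCP pose, the force, the opening and the grip force at its end, in the units of the state.
- get_state(): the state, without advancing time (a new reading comes with each control period).
- grab_frame(name): name is "scene" or "top" or "wrist"; returns the picture (480x640x3 uint8, blue, green, red); there is no depth.
- camera_model(name): a dict with "fx", "fy", "cx", "cy" (pixels), "xyz" and "rotation" of the camera in the world. Camera axes: x right, y down, z forward; pixel columns grow to the right and rows downward; lengths in m; the calibration is good to about 2 mm. A picture is of the moment at which its call begins: read the wrist's pose just before it. camera_model takes no time and is no camera call; for the wrist camera it gives the pose at the moment of the call.
- job_done(): hands the job in; it is judged then, once.
The state is a dict: "t": time; "q": joint angles; "qd": joint speeds; "joint_efforts": joint torques, N m; "eef_pos": TCP position; "ee_rot": TCP orientation; "force": force on the tool from outside, world axes, zero at the start; "moment": the same for the moment, N m; "width": finger opening in m; "gripper_force": force on a finger pad.
Only numpy, scipy, OpenCV 4.12 (cv2) and the standard library are available. Lean on these libraries where they do the work, as an engineer would, in place of code of your own. Each camera call takes 0.05 s, during which the arm holds its last target. There are 200 camera calls.

### The job

Roll the numbered thumbwheel on the dosing pump's sloped panel to 7, so that it clicks home with the 7 at the red index marks. Then swing the clear guard down over it until it is shut, and lock it with the black quarter-turn knob: turn the knob until its wing points along the slope (white marks), push it in, and turn it a quarter turn clockwise to its stop (red marks). Do not shift the beaker, bottle or vial that stand beside the pump.

Things in the scene. Friction and masses are not known exactly. Their poses are not given: they have to be found in the camera images.
- pump: white dosing-pump housing, 200 x 190 x 105 mm, fixed to the bench; origin: centre of its underside; x points from its front to its back, y to its left (grey round pump head), z up. Its front panel slopes up and back at 30 degrees from level, from 30 mm high at the front edge to 105 mm at the upper edge. The wheel, guard and knob stand on the panel's middle line
- wheel_top (a point): outermost point of the black thumbwheel, on the red index marks at mid width; x up the slope, y to the pump's left, z out of the panel (so 30 degrees off vertical). The wheel (43 mm dia., 18 mm wide, toothed at both rims, white digits between) turns about y and stands 9 mm out of the panel (5 mm out of its bezel, which is 52 x 35 mm); 12 mm of rim travel is about one digit
- prog_wheel (a joint): thumbwheel angle in rad: 0.628 per digit, digit d is at 0.628 d, so 7 is at 4.398; stops just past 0 and 9. It starts at 3, 4 or 5. It grows when the exposed rim is rolled up the slope, away from the front. A detent pulls it to the nearest digit; it takes about 2 N at the rim to roll it over, and a fingertip pressed on with 4 to 8 N carries it along without slipping
- guard (a joint): angle of the clear guard in rad: 0 shut (lying on the panel over the wheel), 2.62 fully open; it starts standing open at 2.2 to 2.5 and a stiff hinge keeps it where it is left (1 to 2 N at its free edge moves it). It opens upward and back about the hinge at the panel's upper edge, so it is shut by bringing its free edge over towards the front and down
- guard_hinge (a point): middle of the guard's hinge axis, 11 mm off the panel at its upper edge, 45 mm up the slope from the wheel's top; x up the slope, y along the hinge axis, z out of the panel
- guard_edge (a point): point on the guard's flat outer face at mid width, 95 mm from the hinge axis; moves with the guard; x towards the hinge, y along it, z out of the outer face. The guard is a clear hood 100 mm wide, 15 mm deep; its free edge is 107 mm from the hinge axis (plus a 12 x 30 mm lip at mid edge), its outer face lies 6 mm outside that axis and is bare but for the knob and two thin hinge leaves
- stud (a joint): push-in travel of the quarter-turn stud in m: 0 sprung out, 0.0100 pushed fully in (springs back; 2 N to start, about 4 N fully in). With its cross pin not in line with the slot it stops at 0.0015. Turned under the slotted plate it stays at about 0.0075 when let go
- stud_turn (a joint): turn of the knob about its axis in rad, clockwise seen from outside: 0 = wing and cross pin along the slope, in line with the slot (0.2 either way still enters); 1.571 = stop, wing across the slope, locked. Starts at 0.4 to 1.1; turns freely, with a little friction, while sprung out or while pushed in past 0.0075
- knob_top (a point): middle of the knob's top; x along its wing, z out along the turning axis. Black wing 25 mm long, 9 mm thick, 22 mm high, white line on top, over a disc 23 mm dia. and 5 mm high (the wing stands 21 mm clear of it). Sprung out, the top is 36 mm above the guard's outer face, pushed in 26 mm. It sits in the guard, 90 mm from the hinge axis
- slot (a point): centre of the slot in the small steel receptacle on the panel that takes the stud's cross pin (pin 16 x 3 mm, slot 19 x 6.6 mm, plate 3 mm thick, its top 9 mm off the panel); the slot runs along x, up the slope; z out of the panel. 45 mm down the slope from the wheel's top
- beaker: small clear glass beaker, 56 x 54 x 70 mm, at the pump's left; origin: centre of its underside; leave it alone
- reagent: brown bottle with red cap, 48 x 48 x 90 mm, at the pump's right; origin: centre of its underside; leave it alone
- vial: small vial with blue cap, 23 x 23 x 54 mm, at the pump's right; origin: centre of its underside; leave it alone

How it is judged:
By the outcome, as a careful person would: the job done as asked, in the order asked, and still so for the second after the job is handed in, with the robot touching nothing.
It also fails if it takes over 69 s, if anything falls off the work surface, if the arm or the gripper's body presses on something with over 40 N, if the wrist force passes 120 N, or if a joint passes its speed limit or range.

## Working session

There is one attempt and no reset: what is moved stays moved. The work goes in short steps, Python scripts to look and compute and a tool call to move; the robot and the scene stay as the last step left them, time stands still between calls to the robot, and variables do not carry over. Pictures are saved under pics/ and viewed, at most 10 in all, crops included, and the job is handed in when it is done.

Besides the shell and the picture viewer there is one more tool, called in YAML: its name, and indented under it one key for each argument. apply_moves: Moves the arm, as the interface text tells. Shifts and turns lie within -1 to 1; 1 stands for 250 mm of shift or 30 degrees of turn. Its arguments: {"type":"object","properties":{"steps":{"type":"array"},"jaw":{"type":"number"},"newtons":{"type":"number"}},"required":["steps"]}

```bash
ls; mkdir -p pics; python3 - <<'E'
from station import *
import cv2
s=get_state(); print({k:(s[k]) for k in ('t','eef_pos','ee_rot','width','force')})
try: print(hold_point_z)
except Exception as e: print(e)
for n in('scene','top'):
    f=grab_frame(n); cv2.imwrite(f'pics/{n}0.png',f); print(n,camera_model(n))
E
```

```text
pics
{'t': 0.0, 'eef_pos': array([ 0.30472861, -0.60175271,  0.225621  ]), 'ee_rot': array([ 3.13994405e+00, -1.69678338e-04, -2.67292006e+00]), 'width': 0.08803018221140975, 'force': array([-0.49601932,  0.12019355,  0.65497891])}
0.0188
scene {'fx': 583.7628239026304, 'fy': 583.7628239026304, 'cx': 317.6991408229065, 'cy': 240.21700295434704, 'xyz': array([0.07806374, 0.55368813, 0.70217061]), 'rotation': array([-2.27574202,  0.02067547, -2.41658202])}
top {'fx': 573.3067229434481, 'fy': 573.3067229434481, 'cx': 321.3566405356622, 'cy': 233.9760750237064, 'xyz': array([0.41980864, 0.0265006 , 1.12424215]), 'rotation': array([-3.00801765,  0.00895425, -1.57066101])}
```

View pics/scene0.png

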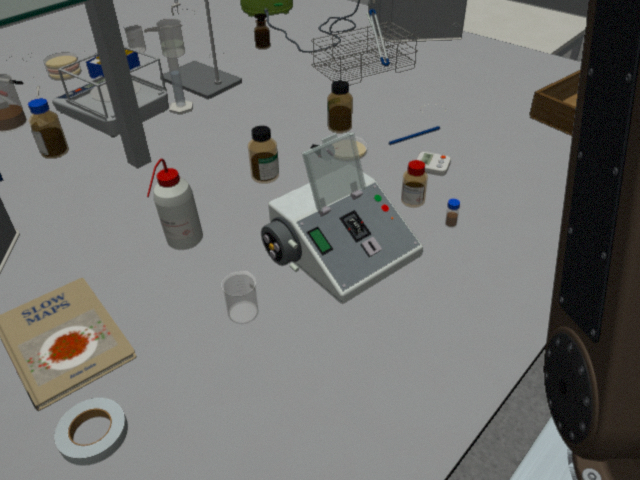

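View pics/top0.png

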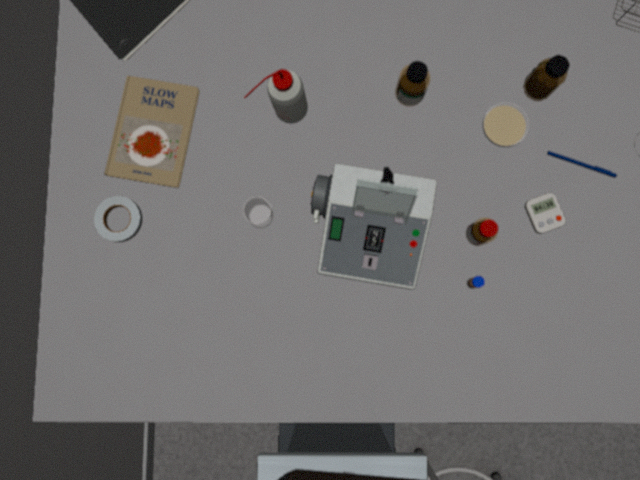

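```bash
cat > h.py <<'E'
import numpy as np, cv2
from scipy.spatial.transform import Rotation as R
from scipy.optimize import least_squares
c,s=np.cos(np.pi/6),np.sin(np.pi/6)
U=np.array([c,0,s]);N=np.array([-s,0,c]);Y=np.array([0,1.,0])
E0=np.array([.03,0,.105])
def pan(u,y,n): return E0+u*U+y*Y+n*N   # u up slope from upper edge
def proj(cam,P):
    r=cam['rotation']; M=r if np.shape(r)==(3,3) else R.from_euler('xyz',r).as_matrix()
    p=(np.atleast_2d(P)-cam['xyz'])@M
    return np.c_[cam['fx']*p[:,0]/p[:,2]+cam['cx'],cam['fy']*p[:,1]/p[:,2]+cam['cy']]
def W(pose,P): 
    x,y,a=pose; return np.atleast_2d(P)@R.from_euler('z',a).as_matrix().T+[x,y,0]
E
python3 - <<'E'
from h import *
from station import *
T=camera_model('top');S=camera_model('scene')
print(proj(T,[[.4,0,0],[.6,0,0],[.6,-.1,0]]),proj(S,[[.6,0,0],[.6,.1,0]]))
P=np.array([[-.1,.095,.03],[-.1,-.095,.03],[.1,.095,.105],[.1,-.095,.105]])
wt=pan(-.045,0,.004)
def f(p): return np.r_[(proj(T,W(p,np.r_[P,[wt]]))-[[320,272],[415,287],[334,165],[436,180],[374,238]]).ravel(),(proj(S,W(p,[P[0],P[1],wt]))-[[342,298],[421,248],[355,226]]).ravel()]
r=least_squares(f,[.6,0,-.1]);print(r.x,r.fun.round(1))
cv2.imwrite('pics/c.png',np.hstack([cv2.resize(cv2.imread('pics/top0.png')[160:295,310:440],None,fx=3,fy=4.2 and 3,interpolation=2),cv2.resize(cv2.imread('pics/scene0.png')[130:300,258:425],(398,405),interpolation=2)]))
E
```

```text
[[340.21915373 321.32692252]
 [339.79128153 219.41809342]
 [390.22397915 219.35334451]] [[312.63793909 264.04793435]
 [272.78833552 294.97745736]]
[ 0.57154732 -0.06174143 -0.16470538] [-5.   2.7 -1.2  4.1 -1.6 -1.1 -0.2  0.4 -0.2 -4.8  1.9 -1.3  5.1 -2.
 -2.9 -7.3]
```

View pics/c.png

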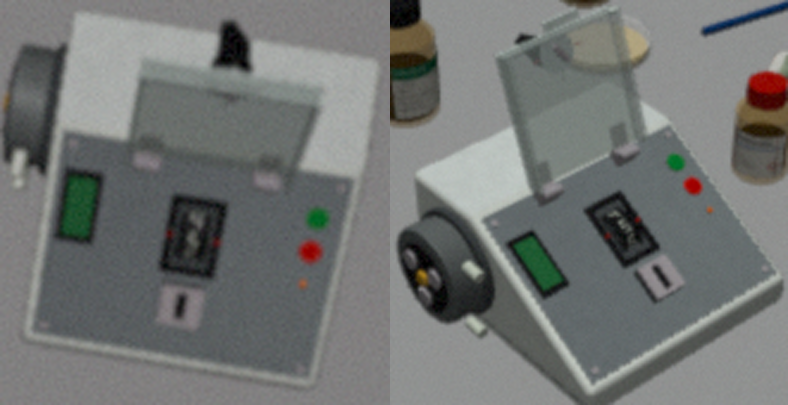

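```bash
python3 - <<'E'
from h import *
from station import *
T=camera_model('top');S=camera_model('scene')
wt=pan(-.045,0,.009);sl=pan(-.09,0,.009)
def f(q):
    p=q[:3];h=q[3]
    P=np.array([[-.1,h,.03],[-.1,-h,.03],[.1,h,.105],[.1,-h,.105]])
    return np.r_[(proj(T,W(p,np.r_[P,[wt,sl]]))-[[319,273.3],[413.3,288],[335.7,164.7],[436,180.7],[374.7,238.3],[370,262]]).ravel(),(proj(S,W(p,[P[0],P[1],wt,sl]))-[[342,293],[422,246.7],[355.4,226.5],[371.7,245.8]]).ravel()]
r=least_squares(f,[.6,0,-.1,.09],loss='soft_l1');print(r.x,f(r.x).round(1).reshape(-1,2))
p=r.x[:3]
M=R.from_euler('z',p[2]).as_matrix()
for n,P in dict(wheel=wt,slot=sl,hinge=pan(0,0,.011)).items(): print(n,W(p,P))
print('N',M@N,'U',M@U,'Y',M@Y)
# guard angle
for g in (2.2,2.3,2.4,2.5):
    d=-np.cos(g)*U+np.sin(g)*N; nn=np.cos(g)*N+np.sin(g)*U
    h=pan(0,0,.011); K=h+.09*d+.042*nn; Ed=h+.107*d+.006*nn
    print(g,W(p,K),W(p,Ed),proj(T,W(p,[K,Ed])).round(),proj(S,W(p,[K,Ed])).round())
print('wr',camera_model('wrist'))
E
```

```text
[ 0.57042433 -0.06404156 -0.17233438  0.09155231] [[-1.3  1.9]
 [-0.6  3.7]
 [ 0.3 -0.3]
 [-0.5  0.4]
 [ 0.3 -3.5]
 [ 0.6 -5. ]
 [ 4.4  2.2]
 [ 4.   0.1]
 [-1.  -9.4]
 [-2.2 -7.2]]
wheel [[ 0.55715273 -0.0617315   0.09029423]]
slot [[ 0.51875886 -0.05504862  0.06779423]]
hinge [[ 0.59456142 -0.06824289  0.11452628]]
N [-0.49259357  0.08574131  0.8660254 ] U [ 0.8531971 -0.1485083  0.5      ] Y [0.17148262 0.98518715 0.        ]
2.2 [[ 0.64505502 -0.07703185  0.19959772]] [[ 0.61155127 -0.07120016  0.22029773]] [[389. 173.]
 [387. 191.]] [[320. 140.]
 [333. 137.]]
2.3 [[ 0.65316993 -0.07844434  0.19405598]] [[ 0.6218695  -0.07299616  0.21804765]] [[390. 169.]
 [388. 185.]] [[317. 141.]
 [329. 136.]]
2.4 [[ 0.66069924 -0.0797549   0.1877196 ]] [[ 0.63191488 -0.07474467  0.21476323]] [[390. 166.]
 [389. 179.]] [[315. 142.]
 [325. 135.]]
2.5 [[ 0.66756773 -0.08095044  0.18065189]] [[ 0.64158703 -0.07642821  0.21047727]] [[390. 163.]
 [390. 174.]] [[312. 144.]
 [321. 135.]]
wr {'fx': 351.3766083480793, 'fy': 351.3766083480793, 'cx': 317.25045131193696, 'cy': 243.2681606762607, 'xyz': array([ 0.24731323, -0.63255449,  0.38377098]), 'rotation': array([ 2.89325436e+00, -2.59109010e-03,  2.03813299e+00])}
```

```bash
cat > fit.py <<'E'
from h import *
from station import *
T=camera_model('top');S=camera_model('scene')
def f(q):
    p=q[:3];h=q[3];d=q[4]
    P=np.array([[-.1,h,.03],[-.1,-h,.03],[.1,h,.105],[.1,-h,.105]])
    wt=pan(d-.045,0,.009);sl=pan(d-.09,0,.009)
    return np.r_[(proj(T,W(p,np.r_[P,[wt,sl]]))-[[319,273.3],[413.3,288],[335.7,164.7],[436,180.7],[374.7,238.3],[370,262]]).ravel(),(proj(S,W(p,[P[0],P[1],wt,sl]))-[[342,293],[422,246.7],[355.4,226.5],[371.7,245.8]]).ravel()]
r=least_squares(f,[.6,0,-.1,.09,0],loss='soft_l1');print(r.x,f(r.x).round(1).reshape(-1,2).tolist())
p=r.x[:3];d0=r.x[4]
M=R.from_euler('z',p[2]).as_matrix()
for n,P in dict(wheel=pan(d0-.045,0,.009),slot=pan(d0-.09,0,.009),hinge=pan(d0,0,.011)).items(): print(n,W(p,P))
for g in (2.2,2.35,2.5):
    d=-np.cos(g)*U+np.sin(g)*N; nn=np.cos(g)*N+np.sin(g)*U
    h=pan(d0,0,.011); K=h+.09*d+.042*nn; Ed=h+.107*d+.006*nn
    print(g,W(p,K),W(p,Ed),proj(T,W(p,[K,Ed])).round().tolist(),proj(S,W(p,[K,Ed])).round().tolist())
E
python3 fit.py; python3 - <<'E'
from station import *; import station; print([x for x in dir(station) if x[0]!='_'])
E
```

```text
[ 0.57615208 -0.0640539  -0.173152    0.09147536 -0.01591524] [[-1.3, -1.2], [-0.7, 0.7], [0.4, -3.3], [-0.5, -2.6], [-1.3, 1.3], [-1.0, -0.4], [1.6, 0.5], [1.2, -1.2], [1.6, -3.2], [0.5, -0.9]]
wheel [[ 0.54930548 -0.05935834  0.08233661]]
slot [[ 0.51091709 -0.05264407  0.05983661]]
hinge [[ 0.58670883 -0.06590031  0.10656866]]
2.2 [[ 0.63719523 -0.07473056  0.1916401 ]] [[ 0.60369626 -0.06887147  0.21234011]] [[387.0, 179.0], [385.0, 196.0]] [[323.0, 146.0], [336.0, 144.0]]
2.35 [[ 0.64915113 -0.07682169  0.18302572]] [[ 0.61907544 -0.07156134  0.2085753 ]] [[388.0, 173.0], [387.0, 187.0]] [[319.0, 148.0], [330.0, 142.0]]
2.5 [[ 0.65970472 -0.07866755  0.17269428]] [[ 0.63372773 -0.07412408  0.20251965]] [[388.0, 169.0], [388.0, 180.0]] [[315.0, 151.0], [324.0, 141.0]]
['Unreachable', 'camera_model', 'get_state', 'grab_frame', 'hold_point_z', 'job_done']
```

```bash
cat > plan.py <<'E'
import json,sys
from h import *
# pump pose estimate (x,y,yaw) and offset of hinge along slope
try: PP=json.load(open('pump.json'))
except Exception: PP=[0.57615,-0.06405,-0.17315,-0.0159]
M=R.from_euler('z',PP[2]).as_matrix(); Uw,Yw,Nw=M@U,M@Y,M@N
def pw(u,y,n): return W(PP[:3],pan(PP[3]+u,y,n))[0]   # u from hinge, wheel -.045, slot -.09
def Rt(tilt=30,turn=0): # tool tilted from vertical towards panel normal, turn cw seen from outside (deg)
    z=M@R.from_euler('y',-tilt,degrees=True).apply([0,0,-1]); x=M@R.from_euler('y',-tilt,degrees=True).apply([-1,0,0])
    m=np.c_[x,np.cross(z,x),z]; return R.from_rotvec(z*np.radians(turn))*R.from_matrix(m)
def delta(p0,R0,p1,R1):
    return np.round((np.array(p1)-p0)/.25,3).tolist(), np.round((R1*R0.inv()).as_rotvec()/np.radians(30),3).tolist()
def cur(s): return s['eef_pos'],R.from_euler('xyz',s['ee_rot'])
E
python3 - <<'E'
from plan import *
from station import *
from scipy.spatial.transform import Slerp
p0,R0=cur(get_state()); p0=np.array([.305,-.602,.227])
H=pw(-.045,0,.009)+.06*Nw; RH=Rt(30); print(H,RH.as_euler('xyz'))
sl=Slerp([0,1],R.concatenate([R0,RH]))
a=[(p0,R0),(np.array([.42,-.36,.28]),sl(.5)),(np.array([.5,-.13,.24]),sl(1)),(H,RH)]
for i in range(3): print(delta(*a[i],*a[i+1]))
E
```

```text
[ 0.51976498 -0.05418818  0.13430575] [3.14159265 0.52359878 2.96844265]
([0.46, 0.968, 0.212], [0.074, -0.503, -0.599])
([0.32, 0.92, -0.16], [0.074, -0.503, -0.599])
([0.079, 0.303, -0.423], [-0.0, 0.0, 0.0])
```

apply_moves:
  steps:
    - {"translation": [0.1,0.2,0.1],"rotation": [0.01,-0.06,-0.08]}
    - {"translation": [0.46,0.968,0.212],"rotation": [0.074,-0.503,-0.599]}
    - {"translation": [0.46,0.968,0.212],"rotation": [0.074,-0.503,-0.599]}
    - {"translation": [0.46,0.968,0.212],"rotation": [0.074,-0.503,-0.599]}
    - {"translation": [0.46,0.968,0.212],"rotation": [0.074,-0.503,-0.599]}
    - {"translation": [0.46,0.968,0.212],"rotation": [0.074,-0.503,-0.599]}
    - {"translation": [0.46,0.968,0.212],"rotation": [0.074,-0.503,-0.599]}
    - {"translation": [0.46,0.968,0.212],"rotation": [0.074,-0.503,-0.599]}
    - {"translation": [0.46,0.968,0.212],"rotation": [0.074,-0.503,-0.599]}
    - {"translation": [0.46,0.968,0.212],"rotation": [0.074,-0.503,-0.599]}
  jaw: 1
  newtons: 20

```text
t: 0.93
eef_pos: [0.4199, -0.36, 0.2794]
ee_rot: [-3.097, 0.261, -2.982]
force: [0.4, -0.3, -0.1]
width: 0.0265
gripper_force: 0.0
```

apply_moves:
  steps:
    - {"translation": [0.32,0.92,-0.16],"rotation": [0.074,-0.503,-0.599]}
    - {"translation": [0.32,0.92,-0.16],"rotation": [0.074,-0.503,-0.599]}
    - {"translation": [0.32,0.92,-0.16],"rotation": [0.074,-0.503,-0.599]}
    - {"translation": [0.32,0.92,-0.16],"rotation": [0.074,-0.503,-0.599]}
    - {"translation": [0.32,0.92,-0.16],"rotation": [0.074,-0.503,-0.599]}
    - {"translation": [0.32,0.92,-0.16],"rotation": [0.074,-0.503,-0.599]}
    - {"translation": [0.32,0.92,-0.16],"rotation": [0.074,-0.503,-0.599]}
    - {"translation": [0.32,0.92,-0.16],"rotation": [0.074,-0.503,-0.599]}
    - {"translation": [0.32,0.92,-0.16],"rotation": [0.074,-0.503,-0.599]}
    - {"translation": [0.32,0.92,-0.16],"rotation": [0.074,-0.503,-0.599]}

```text
t: 1.77
eef_pos: [0.4997, -0.1298, 0.2385]
ee_rot: [-3.139, 0.521, 2.971]
force: [-0.7, -0.6, -0.0]
width: 0.0005
gripper_force: 0.0
```

apply_moves:
  steps:
    - {"translation": [0.08,0.303,-0.423],"rotation": [0,0,0]}
    - {"translation": [0.08,0.303,-0.423],"rotation": [0,0,0]}
    - {"translation": [0.08,0.303,-0.423],"rotation": [0,0,0]}
    - {"translation": [0.08,0.303,-0.423],"rotation": [0,0,0]}
    - {"translation": [0.08,0.303,-0.423],"rotation": [0,0,0]}
    - {"translation": [0.08,0.303,-0.423],"rotation": [0,0,0]}
    - {"translation": [0.08,0.303,-0.423],"rotation": [0,0,0]}
    - {"translation": [0.08,0.303,-0.423],"rotation": [0,0,0]}
    - {"translation": [0.08,0.303,-0.423],"rotation": [0,0,0]}
    - {"translation": [0.08,0.303,-0.423],"rotation": [0,0,0]}

```text
t: 2.6
eef_pos: [0.5348, -0.0607, 0.1653]
ee_rot: [3.129, 0.471, 2.968]
force: [0.3, -0.6, 0.4]
width: 0.0002
gripper_force: 0.0
```

```bash
python3 - <<'E'
from plan import *
from station import *
s=get_state();print(s['t'],s['eef_pos'],s['ee_rot'],s['q'],s['force'],s['width'])
cam=camera_model('wrist'); f=grab_frame('wrist'); cv2.imwrite('pics/w1.png',f)
import pickle; pickle.dump(cam,open('w1.pkl','wb'))
print(proj(cam,[pw(-.045,0,.009),pw(-.09,0,.009),pw(-.045,0,.004)]).round())
E
```

```text
2.6 [ 0.5348217  -0.06069055  0.16525599] [3.12897798 0.47130821 2.96787649] [ 0.27669139 -0.06683814 -1.01603542  0.79688814 -0.26351989 -2.75594993] [ 0.3141639  -0.64254425  0.42130078] 0.00016284758023337104
[[322. 214.]
 [322. 146.]
 [322. 213.]]
```

View pics/w1.png

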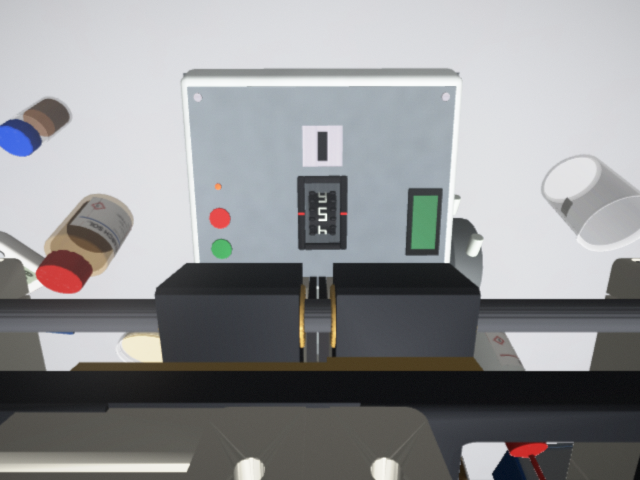

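```bash
cat >> plan.py <<'E'
def go(p1,R1):
    from station import get_state
    s=get_state(); p0,R0=cur(s); print('t',s['t'],'q',s['q'].round(3).tolist(),'F',s['force'].round(1)); print(delta(p0,R0,p1,R1))
def log():
    from station import get_state
    s=get_state(); open('log.txt','a').write(json.dumps([s['q'].tolist(),s['eef_pos'].tolist(),s['ee_rot'].tolist()])+'\n')
E
python3 - <<'E'
from plan import *
log()
open('log.txt','a').write(json.dumps([[-0.814, 0.359, 0.012, 0, -1.224, -0.288],[0.3047,-.6018,.2256],[3.13994,-.00017,-2.67292]])+'\n')
a=np.radians(15); t=M@np.array([-np.sin(a),0,np.cos(a)])
go(pw(-.045,0,.009)+.03*t,Rt(15)); print(t)
E
```

```text
t 2.65 q [0.277, -0.067, -1.016, 0.797, -0.263, -2.756] F [ 0.7 -0.6 -0.3]
([0.027, 0.01, -0.215], [0.047, 0.398, -0.008])
[-0.25494891  0.04459092  0.96592583]
```

apply_moves:
  steps:
    - {"translation": [0.01,0,0.05],"rotation": [0.01,0.15,0]}
    - {"translation": [0.02,0,0.05],"rotation": [0.03,0.3,0]}
    - {"translation": [0.027,0.01,0],"rotation": [0.047,0.398,-0.008]}
    - {"translation": [0.027,0.01,-0.1],"rotation": [0.047,0.398,-0.008]}
    - {"translation": [0.027,0.01,-0.215],"rotation": [0.047,0.398,-0.008]}
    - {"translation": [0.027,0.01,-0.215],"rotation": [0.047,0.398,-0.008]}
    - {"translation": [0.027,0.01,-0.215],"rotation": [0.047,0.398,-0.008]}
    - {"translation": [0.027,0.01,-0.215],"rotation": [0.047,0.398,-0.008]}
    - {"translation": [0.027,0.01,-0.215],"rotation": [0.047,0.398,-0.008]}
    - {"translation": [0.027,0.01,-0.215],"rotation": [0.047,0.398,-0.008]}

```text
t: 3.48
eef_pos: [0.5422, -0.0576, 0.1125]
ee_rot: [3.141, 0.263, 2.969]
force: [0.1, -0.0, 0.8]
width: 0.0002
gripper_force: 0.0
```

```bash
python3 - <<'E'
from plan import *
log()
a=np.radians(15); t=M@np.array([-np.sin(a),0,np.cos(a)])
go(pw(-.045,0,.009)+.03*t,Rt(15))
D=[json.loads(l) for l in open('log.txt')]
# guessed kinematics
def fk(q,g):
    h,a1,L2,e,L4,d6,o6=g
    Rz=lambda a:R.from_euler('z',a); Ry=lambda a:R.from_euler('y',a); Rx=lambda a:R.from_euler('x',a)
    r=Rz(q[0]); p=np.array([0,0,h])+r.apply([a1,0,0]); r=r*Ry(q[1]); p=p+r.apply([0,0,L2])
    r=r*Ry(-q[2]); p=p+r.apply([L4,0,e]); r=r*Rx(q[3])*Ry(-q[4]); p=p+r.apply([d6,0,0])
    r=r*Rx(q[5]); return p,r
for d in D:
    for s4 in(1,-1):
        q=np.array(d[0]);q[3]*=s4; z=fk(q,[.4,0,.4,0,.4,.2,0])[1].apply([1,0,0]); print(s4,z, R.from_euler('xyz',d[2]).apply([0,0,1]))
E
```

```text
t 3.4833 q [0.334, 0.112, -0.752, 0.27, -0.491, -2.302] F [ 0.1 -0.   0.8]
([-0.002, -0.001, -0.005], [-0.001, 0.002, -0.001])
1 [ 0.3474508   0.29239316 -0.89094567] [ 0.44929391 -0.06596058 -0.89094567]
-1 [ 0.44929391 -0.06596058 -0.89094567] [ 0.44929391 -0.06596058 -0.89094567]
1 [-1.39841161e-04  1.48078437e-04 -9.99999979e-01] [-8.98175824e-04  1.39765572e-03 -9.99998620e-01]
-1 [-1.39841161e-04  1.48078437e-04 -9.99999979e-01] [-8.98175824e-04  1.39765572e-03 -9.99998620e-01]
1 [ 0.17379174  0.19334651 -0.96561564] [ 0.25622632 -0.04398309 -0.96561564]
-1 [ 0.25622632 -0.04398309 -0.96561564] [ 0.25622632 -0.04398309 -0.96561564]
```

```bash
cat >> plan.py <<'E'
def wh(v,c,tilt=22):
    a=np.radians(tilt); t=M@np.array([-np.sin(a),0,np.cos(a)]); s_=M@np.array([np.cos(a),0,np.sin(a)])
    return pw(-.045,0,.009-.0215)+(.0215+c)*t+v*s_
E
python3 - <<'E'
from plan import *
go(wh(-.007,.003),Rt(22))
print('in',(wh(-.007,-.001)-wh(-.007,0))/.25,'s',(wh(.001,0)-wh(0,0))/.25)
E
```

```text
t 3.4833 q [0.334, 0.112, -0.752, 0.27, -0.491, -2.302] F [ 0.1 -0.   0.8]
([0.009, -0.003, -0.115], [-0.041, -0.227, -0.001])
in [ 0.00147602 -0.00025816 -0.00370874] s [ 0.00365328 -0.00063896  0.00149843]
```

apply_moves:
  steps:
    - {"translation": [0,0,0],"rotation": [-0.02,-0.11,0]}
    - {"translation": [0,0,-0.03],"rotation": [-0.041,-0.227,-0.001]}
    - {"translation": [0.009,-0.003,-0.07],"rotation": [-0.041,-0.227,-0.001]}
    - {"translation": [0.009,-0.003,-0.115],"rotation": [-0.041,-0.227,-0.001]}
    - {"translation": [0.009,-0.003,-0.115],"rotation": [-0.041,-0.227,-0.001]}
    - {"translation": [0.009,-0.003,-0.115],"rotation": [-0.041,-0.227,-0.001]}
    - {"translation": [0.009,-0.003,-0.115],"rotation": [-0.041,-0.227,-0.001]}
    - {"translation": [0.012,-0.0035,-0.122],"rotation": [-0.041,-0.227,-0.001]}
    - {"translation": [0.0135,-0.0038,-0.126],"rotation": [-0.041,-0.227,-0.001]}
    - {"translation": [0.0135,-0.0038,-0.126],"rotation": [-0.041,-0.227,-0.001]}

```text
t: 4.32
eef_pos: [0.5493, -0.0599, 0.089]
ee_rot: [3.139, 0.363, 2.969]
force: [-0.0, 0.3, -0.9]
width: 0.0003
gripper_force: 0.0
```

```bash
python3 - <<'E'
from plan import *
log(); go(wh(-.007,0),Rt(22))
E
```

```text
t 4.3167 q [0.2, 0.111, -1.016, 0.896, -0.163, -2.81] F [-0.   0.3 -0.9]
([-0.015, 0.005, -0.032], [-0.012, -0.038, -0.003])
```

```bash
cat > kin.py <<'E'
from plan import *
D=[json.loads(l) for l in open('log.txt')]
Rz=lambda a:R.from_euler('z',a); Ry=lambda a:R.from_euler('y',a); Rx=lambda a:R.from_euler('x',a)
def fk(q,g):
    h,a1,b,L2,e,L4,w,d6=g[:8]
    r=Rz(q[0]); p=np.array([0,0,h])+r.apply([a1,b,0]); r=r*Ry(q[1]); p=p+r.apply([0,0,L2])
    r=r*Ry(-q[2]); p=p+r.apply([L4,0,e]); r=r*Rx(-q[3])*Ry(-q[4]); p=p+r.apply([d6,0,w])
    r=r*Rx(q[5]); return p,r
def res(g): return np.concatenate([fk(np.array(d[0]),g)[0]-d[1] for d in D]+[1e-3*(np.array(g)-g0)])
g0=np.array([.3,.0,0.,.35,0.,.35,0,.25])
if __name__=='__main__':
    r=least_squares(res,g0,x_scale=.1); print(r.x.round(4)); print((res(r.x)[:len(D)*3]*1e3).round(1).reshape(-1,3).tolist())
    for d in D:
        A=fk(np.array(d[0]),r.x)[1]; print((A.inv()*R.from_euler('xyz',d[2])).as_matrix().round(2).tolist())
E
python3 kin.py
```

```text
[ 0.2268 -0.0335 -0.1778  0.6634  0.0709  0.3303  0.1014  0.5858]
[[-8.2, -15.3, -7.3], [2.4, 17.6, -9.2], [41.6, 19.5, 22.7], [-20.9, -10.5, -6.2]]
[[0.0, 0.0, 1.0], [-0.72, -0.7, 0.0], [0.7, -0.72, -0.0]]
[[-0.0, -0.0, 1.0], [-0.84, 0.54, 0.0], [-0.54, -0.84, -0.0]]
[[-0.0, 0.0, 1.0], [0.11, -0.99, 0.0], [0.99, 0.11, -0.0]]
[[-0.0, 0.0, 1.0], [-0.79, -0.62, 0.0], [0.62, -0.79, 0.0]]
```

```bash
sed -i 's/r=r\*Rx(q\[5\])/r=r*Rx(-q[5])/; s/\[d6,0,w\]/[d6,g[8],w]/; s/,\.25\])$/,.25,0.])/' kin.py; python3 kin.py
```

```text
[ 1.989e-01  2.000e-04 -6.000e-04  6.020e-01 -0.000e+00  4.621e-01
  5.000e-04  3.797e-01 -1.911e-01]
[[-0.0, -0.0, -0.0], [-0.0, 0.0, 0.0], [0.0, 0.0, -0.1], [-0.0, 0.0, 0.1]]
[[0.0, 0.0, 1.0], [-1.0, 0.0, 0.0], [-0.0, -1.0, 0.0]]
[[-0.0, -0.0, 1.0], [-1.0, 0.0, -0.0], [-0.0, -1.0, -0.0]]
[[0.0, 0.0, 1.0], [-1.0, -0.0, 0.0], [0.0, -1.0, 0.0]]
[[0.0, 0.0, 1.0], [-1.0, -0.0, 0.0], [0.0, -1.0, 0.0]]
```

```bash
cat > ik.py <<'E'
from kin import *
G=np.array([.1989,.0002,-.0006,.602,0,.4621,.0005,.3797,-.1911])
C=R.from_matrix([[0,0,1],[-1,0,0],[0,-1,0]])
lo=np.array([-3.07,-1.43,-1.02,-3.03,-3.05,-3.03]);hi=np.array([3.07,2.12,1.25,1.67,0,3.03])
rng=np.random.default_rng(0)
def err(q,p,Rr):
    a,b=fk(q,G); return np.r_[a-p,.3*((b*C).inv()*Rr).as_rotvec()]
def ik(p,Rr,q0): 
    r=least_squares(err,np.clip(q0,lo+1e-3,hi-1e-3),args=(p,Rr),bounds=(lo,hi),xtol=1e-10,ftol=1e-12); return r.x,np.linalg.norm(r.fun)
def allik(p,Rr,n=25):
    S=[]
    for _ in range(n):
        q0=rng.uniform(lo,hi); q0[0]=rng.uniform(-1,1)
        q,e=ik(p,Rr,q0)
        if e<5e-4 and not any(np.abs(q-x).max()<.05 for x in S): S.append(q)
    return S
def kn(tilt,turn,out=.03): # knob shut: grasp pt 'out' above guard face at slot
    z=Rt(tilt,turn).apply([0,0,1]); g=pw(-.09,0,.017+out); return g+.0188*z,Rt(tilt,turn)
E
cat > t.py <<'E'
from ik import *
HT=R.from_euler('z',180,degrees=True)
for n,(p,Rr) in {'wheel0':(wh(0,0,0),Rt(0)),'wheel15':(wh(0,0,15),Rt(15)),'k0,30':kn(30,0),'k60,30':kn(30,60),'k90,30':kn(30,90),'k0,15':kn(15,0),'k90,15':kn(15,90),'k0,0':kn(0,0),'k90,0':kn(0,90)}.items():
    for h in (0,1):
        S=allik(p,Rr*HT if h else Rr)
        for q in S: print(n,h,q.round(2))
E
time python3 t.py
```

```text
wheel0 0 [ 0.24  0.31 -0.42 -0.   -0.84 -1.98]
wheel0 1 [ 0.24  0.31 -0.42 -0.   -0.84  1.16]
wheel15 0 [ 0.31  0.17 -0.77  0.31 -0.41 -2.33]
wheel15 1 [ 0.31  0.17 -0.77  0.31 -0.41  0.81]
k0,15 0 [ 0.37  0.1  -0.93  0.41 -0.34 -2.49]
k0,15 1 [ 0.37  0.1  -0.93  0.41 -0.34  0.65]
k90,15 0 [ 0.37  0.1  -0.93  0.41 -0.34  2.22]
k90,15 1 [ 0.37  0.1  -0.93  0.41 -0.34 -0.92]
k0,0 0 [ 0.3   0.22 -0.58 -0.   -0.77 -2.04]
k0,0 1 [ 0.3   0.22 -0.58 -0.   -0.77  1.1 ]
k90,0 0 [ 0.3   0.22 -0.58 -0.   -0.77  2.67]
k90,0 1 [ 0.3   0.22 -0.58  0.   -0.77 -0.47]
real	0m7.630s
user	0m8.115s
sys	0m0.056s
```

```bash
cat > t2.py <<'E'
from ik import *
gp=pw(-.09,0,.047)
for (nm,g) in (('knob',gp),('knob lower',pw(-.09,0,.037)),('wheel',None)):
  best=[]
  for k in range(60):
    q0=rng.uniform(lo,hi); q0[0]=rng.uniform(-1.5,1.5)
    def f(q):
        a,b=fk(q,G); z=b.apply([1,0,0]); t=a-(0.0188*z if g is not None else 0)
        return np.r_[10*(t-(g if g is not None else wh(0,0,30))),.3*(z+Nw)]
    r=least_squares(f,q0.clip(lo+.001,hi-.001),bounds=(lo+.01,hi-.01))
    z=fk(r.x,G)[1].apply([1,0,0]); best.append((np.degrees(np.arccos(np.clip(-z@Nw,-1,1))),np.linalg.norm(r.fun[:3])/10,r.x.round(2).tolist(),z.round(2).tolist()))
  best=[b for b in best if b[1]<2e-3]; best.sort(key=lambda b:b[0]); print(nm); [print(b) for b in best[:60:6]]
E
python3 t2.py
```

```text
Traceback (most recent call last):
  File "t2.py", line 10, in <module>
    r=least_squares(f,q0.clip(lo+.001,hi-.001),bounds=(lo+.01,hi-.01))
ValueError: Initial guess is outside of provided bounds
```

```bash
sed -i 's/clip(lo+.001,hi-.001)/clip(lo+.02,hi-.02)/' t2.py; python3 t2.py
```

```text
knob
(np.float64(9.820739181697997), np.float64(0.00021150349277644043), [-0.49, 0.06, -0.95, -3.02, -0.01, 1.86], [0.48, -0.25, -0.84])
(np.float64(11.848845230954407), np.float64(0.00024858715824420977), [0.31, 0.06, -1.01, 0.4, -0.14, 1.71], [0.36, 0.06, -0.93])
(np.float64(11.848845687217574), np.float64(0.000248581283477779), [0.31, 0.06, -1.01, 0.4, -0.14, -3.02], [0.36, 0.06, -0.93])
(np.float64(11.848845735096079), np.float64(0.00024858067198990424), [0.31, 0.06, -1.01, 0.4, -0.14, 3.02], [0.36, 0.06, -0.93])
(np.float64(11.848845850296698), np.float64(0.00024857920489368255), [0.31, 0.06, -1.01, 0.4, -0.14, -3.02], [0.36, 0.06, -0.93])
(np.float64(11.848846145653836), np.float64(0.00024857549621763936), [0.31, 0.06, -1.01, 0.4, -0.14, -3.02], [0.36, 0.06, -0.93])
(np.float64(11.848846225245428), np.float64(0.00024857446576903716), [0.31, 0.06, -1.01, 0.4, -0.14, 3.02], [0.36, 0.06, -0.93])
(np.float64(11.84884627693027), np.float64(0.00024857381771293337), [0.31, 0.06, -1.01, 0.4, -0.14, 3.02], [0.36, 0.06, -0.93])
(np.float64(11.848846339179401), np.float64(0.00024857303748
[... 1833 characters left out ...]
0.19, 0.12, -1.01, 0.79, -0.1, -3.02], [0.36, -0.0, -0.93])
(np.float64(9.484776333847359), np.float64(0.00022090916931922613), [0.19, 0.12, -1.01, 0.79, -0.1, 3.02], [0.36, -0.0, -0.93])
(np.float64(9.484776384265079), np.float64(0.00022090858687654895), [0.19, 0.12, -1.01, 0.79, -0.1, -3.02], [0.36, -0.0, -0.93])
(np.float64(9.484776583515899), np.float64(0.00022090629931606481), [0.19, 0.12, -1.01, 0.79, -0.1, 3.02], [0.36, -0.0, -0.93])
(np.float64(9.484776628224099), np.float64(0.00022090578884928367), [0.19, 0.12, -1.01, 0.79, -0.1, 3.02], [0.36, -0.0, -0.93])
(np.float64(9.484779142118217), np.float64(0.0002208769279615331), [0.19, 0.12, -1.01, 0.79, -0.1, -3.02], [0.36, -0.0, -0.93])
```

```bash
python3 - <<'E'
from plan import *
go(wh(-.009,.003,16),Rt(16))
print('in',(wh(0,-.001,16)-wh(0,0,16))/.25,'s',(wh(.001,0,16)-wh(0,0,16))/.25)
E
```

```text
t 4.3167 q [0.2, 0.111, -1.016, 0.896, -0.163, -2.81] F [-0.   0.3 -0.9]
([-0.018, 0.005, -0.017], [0.023, 0.159, -0.003])
in [ 0.00108606 -0.00018995 -0.00384505] s [ 0.00378755 -0.00066245  0.00110255]
```

apply_moves:
  steps:
    - {"translation": [-0.01,0.003,0.01],"rotation": [0.01,0.08,0]}
    - {"translation": [-0.018,0.005,0.01],"rotation": [0.023,0.159,-0.003]}
    - {"translation": [-0.018,0.005,-0.005],"rotation": [0.023,0.159,-0.003]}
    - {"translation": [-0.018,0.005,-0.017],"rotation": [0.023,0.159,-0.003]}
    - {"translation": [-0.018,0.005,-0.017],"rotation": [0.023,0.159,-0.003]}
    - {"translation": [-0.017,0.005,-0.021],"rotation": [0.023,0.159,-0.003]}
    - {"translation": [-0.016,0.0045,-0.025],"rotation": [0.023,0.159,-0.003]}
    - {"translation": [-0.0137,0.0042,-0.0324],"rotation": [0.023,0.159,-0.003]}
    - {"translation": [-0.0137,0.0042,-0.0324],"rotation": [0.023,0.159,-0.003]}
    - {"translation": [-0.0137,0.0042,-0.0324],"rotation": [0.023,0.159,-0.003]}

```text
t: 5.15
eef_pos: [0.546, -0.0597, 0.0816]
ee_rot: [-3.141, 0.281, 2.968]
force: [-4.0, 0.6, 9.9]
width: 0.0008
gripper_force: 5.2
```

```bash
python3 - <<'E'
from plan import *
log();go(wh(-.009,-.001,16),Rt(16))
E
```

```text
t 5.15 q [0.318, 0.156, -0.835, 0.386, -0.355, -2.41] F [-4.   0.6  9.9]
([-0.001, 0.004, -0.003], [0.001, 0.003, 0.0])
```

apply_moves:
  steps:
    - {"translation": [0.0051,-0.001,0.0025],"rotation": [0,0,0]}
    - {"translation": [0.0106,-0.001,0.0041],"rotation": [0,0,0]}
    - {"translation": [0.016,-0.002,0.0057],"rotation": [0,0,0]}
    - {"translation": [0.0215,-0.003,0.0073],"rotation": [0,0,0]}
    - {"translation": [0.027,-0.004,0.0089],"rotation": [0,0,0]}
    - {"translation": [0.0324,-0.005,0.0105],"rotation": [0,0,0]}
    - {"translation": [0.038,-0.006,0.0121],"rotation": [0,0,0]}
    - {"translation": [0.0434,-0.0066,0.0138],"rotation": [0,0,0]}
    - {"translation": [0.0434,-0.0066,0.0138],"rotation": [0,0,0]}
    - {"translation": [0.0434,-0.0066,0.0138],"rotation": [0,0,0]}

```text
t: 5.98
eef_pos: [0.5575, -0.0614, 0.0853]
ee_rot: [-3.141, 0.282, 2.968]
force: [-0.1, -1.8, 6.3]
width: 0.0006
gripper_force: 2.7
```

```bash
python3 - <<'E'
from plan import *
go(wh(.0025,0,16),Rt(16))
E
```

```text
t 5.9833 q [0.309, 0.168, -0.8, 0.361, -0.374, -2.376] F [-0.1 -1.8  6.3]
([-0.004, 0.003, -0.001], [0.001, 0.004, 0.001])
```

apply_moves:
  steps:
    - {"translation": [-0.0065,0.001,0.023],"rotation": [0,0,0]}
    - {"translation": [-0.0065,0.001,0.023],"rotation": [0,0,0]}
    - {"translation": [-0.025,0.005,0.015],"rotation": [0,0,0]}
    - {"translation": [-0.05,0.0086,0.0103],"rotation": [0,0,0]}
    - {"translation": [-0.05,0.0086,0.0103],"rotation": [0,0,0]}
    - {"translation": [-0.0475,0.0076,-0.001],"rotation": [0,0,0]}
    - {"translation": [-0.045,0.007,-0.008],"rotation": [0,0,0]}
    - {"translation": [-0.0437,0.0066,-0.0127],"rotation": [0,0,0]}
    - {"translation": [-0.0437,0.0066,-0.0127],"rotation": [0,0,0]}
    - {"translation": [-0.0437,0.0066,-0.0127],"rotation": [0,0,0]}

```text
t: 6.82
eef_pos: [0.5462, -0.059, 0.0817]
ee_rot: [3.141, 0.28, 2.968]
force: [-6.4, 1.8, 11.0]
width: 0.0005
gripper_force: 5.9
```

apply_moves:
  steps:
    - {"translation": [0.0051,-0.001,0.0015],"rotation": [0,0,0]}
    - {"translation": [0.0106,-0.001,0.0031],"rotation": [0,0,0]}
    - {"translation": [0.016,-0.002,0.0047],"rotation": [0,0,0]}
    - {"translation": [0.0215,-0.003,0.0063],"rotation": [0,0,0]}
    - {"translation": [0.027,-0.004,0.0079],"rotation": [0,0,0]}
    - {"translation": [0.0324,-0.005,0.0095],"rotation": [0,0,0]}
    - {"translation": [0.038,-0.006,0.0111],"rotation": [0,0,0]}
    - {"translation": [0.0434,-0.0066,0.0127],"rotation": [0,0,0]}
    - {"translation": [0.0434,-0.0066,0.0127],"rotation": [0,0,0]}
    - {"translation": [0.0434,-0.0066,0.0127],"rotation": [0,0,0]}

```text
t: 7.65
eef_pos: [0.5578, -0.0607, 0.0852]
ee_rot: [3.141, 0.281, 2.968]
force: [-2.1, -2.3, 8.8]
width: 0.0008
gripper_force: 4.0
```

apply_moves:
  steps:
    - {"translation": [-0.0065,0.001,0.023],"rotation": [0,0,0]}
    - {"translation": [-0.02,0.003,0.07],"rotation": [0,0,0]}
    - {"translation": [-0.02,0.003,0.2],"rotation": [0,0,0]}
    - {"translation": [-0.02,0.003,0.3],"rotation": [0,0,0]}
    - {"translation": [-0.02,0.003,0.3],"rotation": [0,0,0]}
    - {"translation": [-0.02,0.003,0.3],"rotation": [0,0,0]}
    - {"translation": [-0.02,0.003,0.3],"rotation": [0,0,0]}
    - {"translation": [-0.02,0.003,0.3],"rotation": [0,0,0]}
    - {"translation": [-0.02,0.003,0.3],"rotation": [0,0,0]}
    - {"translation": [-0.02,0.003,0.3],"rotation": [0,0,0]}

```text
t: 8.48
eef_pos: [0.5512, -0.0601, 0.1583]
ee_rot: [-3.141, 0.278, 2.968]
force: [0.1, 0.1, -0.8]
width: 0.0003
gripper_force: 0.0
```

```bash
python3 - <<'E'
from plan import *
from station import *
s=get_state(); print(s['t'],s['eef_pos'],s['force'])
cam=camera_model('wrist'); f=grab_frame('wrist')
x,y=proj(cam,[pw(-.045,0,.009)])[0]; print(x,y); x=int(x);y=int(y)
w=f[max(y-60,0):y+60,x-60:x+60]; sc=f
S=grab_frame('scene')[120:300,250:430]
cv2.imwrite('pics/w2.png',np.hstack([cv2.resize(w,(400,400),interpolation=2),cv2.resize(S,(400,400),interpolation=2)]))
E
```

```text
8.4833 [ 0.55115543 -0.06010044  0.15826712] [ 0.13539491  0.07958823 -0.8434287 ]
318.7890887022688 219.4518742615325
```

View pics/w2.png

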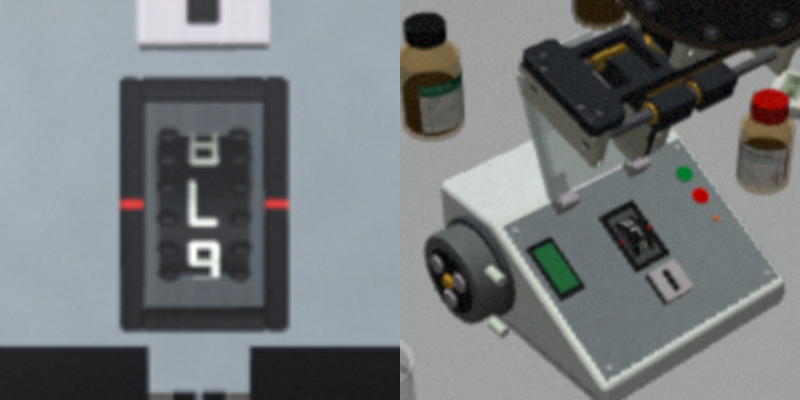

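```bash
cat >> ik.py <<'E'
def gd(g,r=.075,y=.037,tilt=0,push=.002,a=.0095,extra=0):
    d=-np.cos(g)*U+np.sin(g)*N; nn=np.cos(g)*N+np.sin(g)*U
    Rr=Rt(tilt); x=M.T@Rr.apply([1,0,0]); z=M.T@Rr.apply([0,0,1])
    off=.006+a*abs(x@nn)-push+extra
    if z@nn>0: off+=(.107-r)*np.tan(np.arcsin(z@nn))
    return W(PP[:3],pan(PP[3],0,.011)+r*d+y*Y+off*nn)[0],Rr
E
python3 - <<'E'
from ik import *
from station import get_state
q=get_state()['q']
for y in(.037,-.037):
  for g,t,e in [(2.5,0,.03),(2.2,0,0),(1.8,0,0),(1.4,0,0),(1.,4,0),(.7,8,0),(.4,12,0),(.2,15,0),(0,15,0)]:
    p,Rr=gd(g,y=y,tilt=t,extra=e); qq,er=ik(p,Rr,q); print(y,g,p.round(3),qq.round(2),round(er,4))
E
```

```text
0.037 2.5 [ 0.673 -0.043  0.153] [ 0.22  0.41 -0.08  0.   -1.08 -1.97] 0.0
0.037 2.2 [ 0.617 -0.034  0.179] [ 0.26  0.3  -0.18  0.   -1.09 -2.  ] 0.0
0.037 1.8 [ 0.584 -0.028  0.182] [ 0.29  0.24 -0.25  0.   -1.07 -2.03] 0.0
0.037 1.4 [ 0.554 -0.023  0.171] [ 0.31  0.21 -0.33  0.   -1.03 -2.06] 0.0
0.037 1.0 [ 0.531 -0.019  0.149] [ 0.36  0.15 -0.48  0.05 -0.88 -2.13] 0.0
0.037 0.7 [ 0.522 -0.017  0.127] [ 0.4   0.12 -0.62  0.11 -0.72 -2.23] 0.0
0.037 0.4 [ 0.519 -0.017  0.102] [ 0.43  0.11 -0.75  0.23 -0.54 -2.36] 0.0
0.037 0.2 [ 0.522 -0.017  0.087] [ 0.43  0.11 -0.87  0.39 -0.4  -2.52] 0.0
0.037 0 [ 0.526 -0.018  0.075] [ 0.42  0.14 -0.88  0.42 -0.36 -2.55] 0.0
-0.037 2.5 [ 0.661 -0.116  0.153] [ 0.12  0.4  -0.09  0.   -1.07 -1.86] 0.0
-0.037 2.2 [ 0.605 -0.107  0.179] [ 0.14  0.29 -0.19  0.   -1.08 -1.89] 0.0
-0.037 1.8 [ 0.571 -0.101  0.182] [ 0.16  0.24 -0.26  0.   -1.07 -1.91] 0.0
-0.037 1.4 [ 0.542 -0.096  0.171] [ 0.18  0.2  -0.34 -0.   -1.03 -1.93] 0.0
-0.037 1.0 [ 0.519 -0.092  0.149] [ 0.22  0.14 -0.49  0.03 -0.88 -1.98] 0.0
-0.037 0.7 [ 0.509 -0.09   0.127] [ 0.25  0.11 -0.62  0.09 -0.72 -2.06] 0.0
-0.037 0.4 [ 0.506 -0.089  0.102] [ 0.27  0.1  -0.75  0.18 -0.54 -2.16] 0.0
-0.037 0.2 [ 0.509 -0.09   0.087] [ 0.28  0.1  -0.85  0.3  -0.4  -2.28] 0.0
-0.037 0 [ 0.513 -0.091  0.075] [ 0.27  0.13 -0.86  0.32 -0.36 -2.3 ] 0.0
```

```bash
python3 - <<'E'
from ik import *
p0,R0=cur(__import__('station').get_state())
E1,R1=gd(2.5,y=.04,tilt=0,extra=.03); A=E1.copy(); A[2]=.28
go(A,R1); print('down',delta(A,R1,E1,R1))
L=[(2.5,0),(2.4,0),(2.3,0),(2.2,0),(2.1,0),(2.,0),(1.9,0),(1.8,0),(1.7,0),(1.6,0),(1.5,0)]
for g,t in L: p,r=gd(g,y=.04,tilt=t); print(g,delta(E1,R1,p,r))
b=gd(1.5,y=.04,tilt=0)
for g,t in [(1.35,0),(1.2,2),(1.05,4),(.9,6),(.75,8),(.6,10),(.45,12),(.3,14),(.15,15),(0,15)]: print(g,delta(*b,*gd(g,y=.04,tilt=t)))
E
```

```text
t 8.5833 q [0.333, 0.061, -0.674, 0.237, -0.605, -2.257] F [0.3 0.9 0.8]
([0.49, 0.078, 0.486], [0.092, 0.523, 0.001])
down ([0.0, 0.0, -0.507], [0.0, 0.0, 0.0])
2.5 ([-0.109, 0.019, 0.047], [0.0, 0.0, 0.0])
2.4 ([-0.145, 0.025, 0.072], [0.0, 0.0, 0.0])
2.3 ([-0.184, 0.032, 0.091], [0.0, 0.0, 0.0])
2.2 ([-0.224, 0.039, 0.105], [0.0, 0.0, 0.0])
2.1 ([-0.265, 0.046, 0.113], [0.0, 0.0, 0.0])
2.0 ([-0.296, 0.052, 0.117], [0.0, 0.0, 0.0])
1.9 ([-0.327, 0.057, 0.118], [0.0, 0.0, 0.0])
1.8 ([-0.357, 0.063, 0.116], [0.0, 0.0, 0.0])
1.7 ([-0.388, 0.068, 0.11], [0.0, 0.0, 0.0])
1.6 ([-0.418, 0.073, 0.101], [0.0, 0.0, 0.0])
1.5 ([-0.448, 0.078, 0.089], [0.0, 0.0, 0.0])
1.35 ([-0.042, 0.007, -0.025], [0.0, 0.0, 0.0])
1.2 ([-0.079, 0.014, -0.056], [-0.011, -0.066, -0.0])
1.05 ([-0.11, 0.019, -0.092], [-0.023, -0.131, -0.0])
0.9 ([-0.136, 0.024, -0.134], [-0.034, -0.197, -0.0])
0.75 ([-0.155, 0.027, -0.179], [-0.046, -0.263, -0.0])
0.6 ([-0.166, 0.029, -0.227], [-0.057, -0.328, -0.0])
0.45 ([-0.17, 0.03, -0.276], [-0.069, -0.394, -0.0])
0.3 ([-0.165, 0.029, -0.325], [-0.08, -0.46, -0.0])
0.15 ([-0.156, 0.027, -0.366], [-0.086, -0.493, -0.0])
0 ([-0.142, 0.025, -0.403], [-0.086, -0.493, -0.0])
```

apply_moves:
  steps:
    - {"translation": [0,0,0.16],"rotation": [0,0,0]}
    - {"translation": [0,0,0.32],"rotation": [0,0,0]}
    - {"translation": [0,0,0.486],"rotation": [0,0,0]}
    - {"translation": [0.06,0.02,0.486],"rotation": [0.02,0.1,0]}
    - {"translation": [0.2,0.04,0.486],"rotation": [0.04,0.25,0]}
    - {"translation": [0.36,0.06,0.486],"rotation": [0.07,0.4,0]}
    - {"translation": [0.49,0.078,0.486],"rotation": [0.092,0.523,0.001]}
    - {"translation": [0.49,0.078,0.486],"rotation": [0.092,0.523,0.001]}
    - {"translation": [0.49,0.078,0.3],"rotation": [0.092,0.523,0.001]}
    - {"translation": [0.49,0.078,0.14],"rotation": [0.092,0.523,0.001]}

```text
t: 9.42
eef_pos: [0.6764, -0.0404, 0.1956]
ee_rot: [3.141, 0.003, 2.968]
force: [0.9, 0.5, -1.5]
width: 0.0006
gripper_force: 0.0
```

apply_moves:
  steps:
    - {"translation": [0,0,-0.07],"rotation": [0,0,0]}
    - {"translation": [0,0,-0.161],"rotation": [0,0,0]}
    - {"translation": [0,0,-0.161],"rotation": [0,0,0]}
    - {"translation": [-0.1,0.017,-0.114],"rotation": [0,0,0]}
    - {"translation": [-0.145,0.025,-0.089],"rotation": [0,0,0]}
    - {"translation": [-0.184,0.032,-0.07],"rotation": [0,0,0]}
    - {"translation": [-0.224,0.039,-0.056],"rotation": [0,0,0]}
    - {"translation": [-0.265,0.046,-0.048],"rotation": [0,0,0]}
    - {"translation": [-0.296,0.052,-0.044],"rotation": [0,0,0]}
    - {"translation": [-0.327,0.057,-0.043],"rotation": [0,0,0]}

```text
t: 10.25
eef_pos: [0.592, -0.0259, 0.1874]
ee_rot: [3.141, 0.003, 2.969]
force: [1.5, 0.9, -1.4]
width: 0.0001
gripper_force: 0.6
```

```bash
python3 - <<'E'
from ik import *
go(*gd(1.9,y=.04,tilt=0))
from station import grab_frame
cv2.imwrite('pics/s2.png',cv2.resize(grab_frame('scene')[60:300,220:460],(560,560),interpolation=2))
E
```

```text
t 10.25 q [0.286, 0.251, -0.234, 0.0, -1.083, -2.03] F [ 1.5  0.9 -1.4]
([0.001, -0.001, -0.019], [-0.001, 0.005, -0.0])
```

View pics/s2.png

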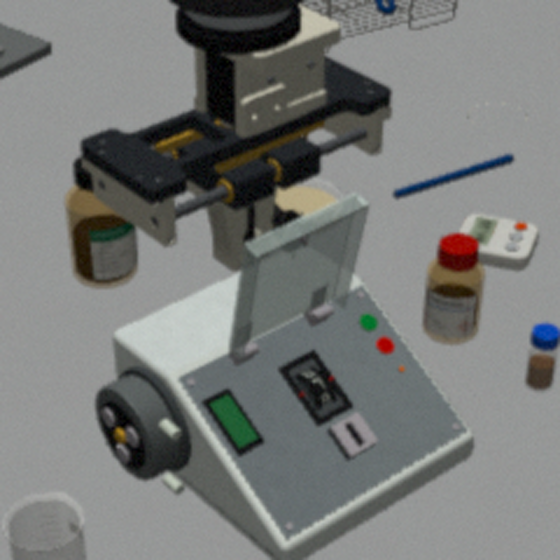

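```bash
python3 - <<'E'
from ik import *
p0,R0=cur(__import__('station').get_state())
for g,t in [(1.75,0),(1.6,0),(1.45,0),(1.3,1),(1.15,3),(1.,5),(.85,7),(.7,9),(.55,11),(.4,13)]: print(g,delta(p0,R0,*gd(g,y=.04,tilt=t)))
b=gd(.4,y=.04,tilt=13)
for g,t in [(.3,14),(.2,15),(.1,15),(0,15)]: print(g,delta(*b,*gd(g,y=.04,tilt=t)))
E
```

```text
1.75 ([-0.04, 0.006, -0.023], [-0.002, 0.003, -0.0])
1.6 ([-0.086, 0.014, -0.035], [-0.002, 0.003, -0.0])
1.45 ([-0.129, 0.022, -0.055], [-0.002, 0.003, -0.0])
1.3 ([-0.169, 0.029, -0.082], [-0.007, -0.029, -0.0])
1.15 ([-0.205, 0.035, -0.115], [-0.019, -0.095, -0.0])
1.0 ([-0.235, 0.04, -0.153], [-0.03, -0.161, -0.0])
0.85 ([-0.258, 0.044, -0.196], [-0.042, -0.226, -0.0])
0.7 ([-0.274, 0.047, -0.242], [-0.053, -0.292, -0.0])
0.55 ([-0.283, 0.049, -0.291], [-0.065, -0.358, -0.0])
0.4 ([-0.284, 0.049, -0.34], [-0.076, -0.423, -0.0])
0.3 ([0.004, -0.001, -0.033], [-0.006, -0.033, 0.0])
0.2 ([0.01, -0.002, -0.061], [-0.011, -0.066, 0.0])
0.1 ([0.017, -0.003, -0.086], [-0.011, -0.066, 0.0])
0 ([0.027, -0.005, -0.11], [-0.011, -0.066, 0.0])
```

apply_moves:
  steps:
    - {"translation": [-0.04,0.006,-0.023],"rotation": [0,0,0]}
    - {"translation": [-0.086,0.014,-0.035],"rotation": [0,0,0]}
    - {"translation": [-0.129,0.022,-0.055],"rotation": [0,0,0]}
    - {"translation": [-0.169,0.029,-0.082],"rotation": [-0.007,-0.029,0]}
    - {"translation": [-0.205,0.035,-0.115],"rotation": [-0.019,-0.095,0]}
    - {"translation": [-0.235,0.04,-0.153],"rotation": [-0.03,-0.161,0]}
    - {"translation": [-0.258,0.044,-0.196],"rotation": [-0.042,-0.226,0]}
    - {"translation": [-0.274,0.047,-0.242],"rotation": [-0.053,-0.292,0]}
    - {"translation": [-0.283,0.049,-0.291],"rotation": [-0.065,-0.358,0]}
    - {"translation": [-0.284,0.049,-0.34],"rotation": [-0.076,-0.423,0]}

```text
t: 11.13
eef_pos: [0.5211, -0.0134, 0.1016]
ee_rot: [3.141, 0.228, 2.969]
force: [0.7, -1.8, -0.1]
width: 0.0004
gripper_force: 0.3
```

apply_moves:
  steps:
    - {"translation": [0.004,-0.001,-0.033],"rotation": [-0.006,-0.033,0]}
    - {"translation": [0.01,-0.002,-0.061],"rotation": [-0.011,-0.066,0]}
    - {"translation": [0.014,-0.002,-0.074],"rotation": [-0.011,-0.066,0]}
    - {"translation": [0.017,-0.003,-0.086],"rotation": [-0.011,-0.066,0]}
    - {"translation": [0.02,-0.003,-0.093],"rotation": [-0.011,-0.066,0]}
    - {"translation": [0.022,-0.004,-0.1],"rotation": [-0.011,-0.066,0]}
    - {"translation": [0.025,-0.004,-0.105],"rotation": [-0.011,-0.066,0]}
    - {"translation": [0.027,-0.005,-0.11],"rotation": [-0.011,-0.066,0]}
    - {"translation": [0.027,-0.005,-0.11],"rotation": [-0.011,-0.066,0]}
    - {"translation": [0.027,-0.005,-0.11],"rotation": [-0.011,-0.066,0]}

```text
t: 11.97
eef_pos: [0.5276, -0.0153, 0.0765]
ee_rot: [-3.141, 0.263, 2.968]
force: [-33.8, 12.1, 43.8]
width: 0.0007
gripper_force: 27.9
```

```bash
python3 - <<'E'
from ik import *
go(*gd(0,y=.04,tilt=15))
E
```

```text
t 11.9667 q [0.422, 0.139, -0.879, 0.423, -0.364, -2.548] F [-33.8  12.1  43.8]
([-0.005, 0.002, -0.007], [0.001, 0.002, 0.0])
```

```bash
python3 - <<'E'
from ik import *
from station import get_state
p0,R0=cur(get_state())
z=Rt(15).apply([0,0,1])
b=kn(15,0,.085)[0]; print(b)
P=[(p0,R0)]+[(b,Rt(15,-t)) for t in (28,56,84)]
for i in range(3): print(delta(*P[i],*P[i+1]))
q=get_state()['q']
for t in (28,56,84,112,140,180): q,e=ik(b,Rt(15,-t),q); print(t,q.round(2),round(e,4))
E
```

```text
[ 0.46991634 -0.04546958  0.12222519]
([-0.231, -0.121, 0.183], [-0.238, 0.044, 0.902])
([0.0, 0.0, 0.0], [-0.238, 0.042, 0.902])
([0.0, 0.0, 0.0], [-0.238, 0.042, 0.902])
28 [ 0.43 -0.03 -0.89  0.3  -0.52 -1.94] 0.0
56 [ 0.43 -0.03 -0.89  0.3  -0.52 -1.45] 0.0
84 [ 0.43 -0.03 -0.89  0.3  -0.52 -0.96] 0.0
112 [ 0.43 -0.03 -0.89  0.3  -0.52 -0.47] 0.0
140 [ 0.43 -0.03 -0.89  0.3  -0.52  0.02] 0.0
180 [ 0.43 -0.03 -0.89  0.3  -0.52  0.71] 0.0
```

apply_moves:
  steps:
    - {"translation": [-0.03,0,0.06],"rotation": [0,0,0]}
    - {"translation": [-0.08,0,0.18],"rotation": [0,0,0]}
    - {"translation": [-0.12,0,0.24],"rotation": [-0.06,0.01,0.23]}
    - {"translation": [-0.18,-0.06,0.24],"rotation": [-0.12,0.02,0.45]}
    - {"translation": [-0.231,-0.121,0.22],"rotation": [-0.18,0.03,0.68]}
    - {"translation": [-0.231,-0.121,0.2],"rotation": [-0.238,0.044,0.902]}
    - {"translation": [-0.231,-0.121,0.183],"rotation": [-0.238,0.044,0.902]}
    - {"translation": [-0.231,-0.121,0.183],"rotation": [-0.238,0.044,0.902]}
    - {"translation": [-0.231,-0.121,0.183],"rotation": [-0.238,0.044,0.902]}
    - {"translation": [-0.231,-0.121,0.183],"rotation": [-0.238,0.044,0.902]}

```text
t: 12.8
eef_pos: [0.4711, -0.0451, 0.1201]
ee_rot: [-3.017, 0.229, -2.814]
force: [-0.0, 0.6, 0.4]
width: 0.0008
gripper_force: 0.0
```

apply_moves:
  steps:
    - {"translation": [0,0,0],"rotation": [-0.06,0.01,0.23]}
    - {"translation": [0,0,0],"rotation": [-0.12,0.02,0.45]}
    - {"translation": [0,0,0],"rotation": [-0.18,0.03,0.68]}
    - {"translation": [0,0,0],"rotation": [-0.238,0.042,0.902]}
    - {"translation": [0,0,0],"rotation": [-0.238,0.042,0.902]}
    - {"translation": [0,0,0],"rotation": [-0.238,0.042,0.902]}
    - {"translation": [0,0,0],"rotation": [-0.238,0.042,0.902]}
    - {"translation": [0,0,0],"rotation": [-0.238,0.042,0.902]}
    - {"translation": [0,0,0],"rotation": [-0.238,0.042,0.902]}
    - {"translation": [0,0,0],"rotation": [-0.238,0.042,0.902]}
  jaw: 0

```text
t: 13.63
eef_pos: [0.4704, -0.0454, 0.12]
ee_rot: [-2.923, 0.144, -2.322]
force: [-0.5, 0.3, -0.6]
width: 0.0436
gripper_force: 0.0
```

```bash
python3 - <<'E'
from plan import *
from station import *
s=get_state(); print(s['t'],s['eef_pos'],s['ee_rot'],s['q'].round(2),s['force'],s['width'])
cam=camera_model('wrist'); f=grab_frame('wrist'); cv2.imwrite('pics/w3.png',f)
import pickle; pickle.dump(cam,open('w3.pkl','wb'))
print(proj(cam,[pw(-.09,0,.053),pw(-.09+.0125,0,.053),pw(-.09,0.0125,.053),pw(-.107,.05,.017),pw(-.107,-.05,.017)]).round())
E
```

```text
13.6333 [ 0.47044692 -0.04538421  0.11996173] [-2.92321799  0.14365508 -2.32245512] [ 0.43 -0.03 -0.89  0.31 -0.51 -1.45] [-0.53746997  0.26519371 -0.62253696] 0.04360484336566093
[[300. 288.]
 [282. 302.]
 [313. 306.]
 [353. 318.]
 [267. 199.]]
```

View pics/w3.png

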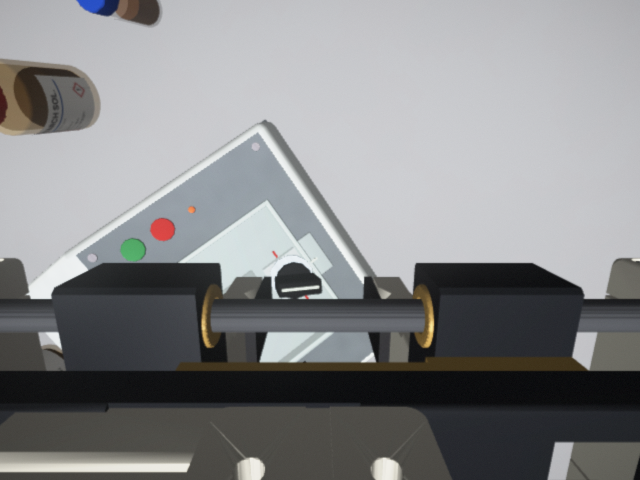

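```bash
cat >> ik.py <<'E'
def kt(turn,ins=0,out=0,tilt=15): # ins: push-in along -N, out: lift; tip 13 mm below the top
    Rr=Rt(tilt,turn-180); z=Rr.apply([0,0,1]); return pw(-.09,0,.053-.0065-ins+out)+.0065*z,Rr
E
python3 - <<'E'
from ik import *
from station import get_state
s=get_state(); p0,R0=cur(s); b=kt(32,0,.045)
print(R.from_matrix(np.eye(3)) and (Rt(15,-56).inv()*R0).magnitude())
from scipy.spatial.transform import Slerp
P=[(p0,R0),(b[0],Rt(15,-87)),(b[0],Rt(15,-118)),b,kt(32)]
for i in range(4): print(delta(*P[i],*P[i+1]))
q=s['q']
for p in P[1:]+[kt(0),kt(0,.0105),kt(45,.0105),kt(90,.0105)]: q,e=ik(*p,q); print(q.round(2),round(e,4))
E
```

```text
0.0017340464270681354
([0.006, -0.002, 0.02], [-0.261, 0.045, 1.0])
([0.0, 0.0, 0.0], [-0.263, 0.046, 0.998])
([0.0, 0.0, 0.0], [-0.255, 0.045, 0.966])
([0.089, -0.016, -0.156], [0.0, 0.0, 0.0])
[ 0.43 -0.03 -0.88  0.3  -0.53 -0.9 ] 0.0
[ 0.43 -0.03 -0.88  0.3  -0.53 -0.36] 0.0
[ 0.43 -0.03 -0.88  0.3  -0.53  0.17] 0.0
[ 0.38  0.07 -0.91  0.37 -0.39  0.13] 0.0
[ 0.38  0.07 -0.91  0.37 -0.39  0.69] 0.0
[ 0.37  0.1  -0.92  0.4  -0.35  0.67] 0.0
[ 0.37  0.1  -0.92  0.4  -0.35 -0.12] 0.0
[ 0.37  0.1  -0.92  0.4  -0.35 -0.9 ] 0.0
```

apply_moves:
  steps:
    - {"translation": [0.006,-0.002,0.02],"rotation": [-0.05,0.01,0.2]}
    - {"translation": [0.006,-0.002,0.02],"rotation": [-0.11,0.02,0.42]}
    - {"translation": [0.006,-0.002,0.02],"rotation": [-0.17,0.03,0.65]}
    - {"translation": [0.006,-0.002,0.02],"rotation": [-0.23,0.04,0.88]}
    - {"translation": [0.006,-0.002,0.02],"rotation": [-0.261,0.045,1.0]}
    - {"translation": [0.006,-0.002,0.02],"rotation": [-0.261,0.045,1.0]}
    - {"translation": [0.006,-0.002,0.02],"rotation": [-0.261,0.045,1.0]}
    - {"translation": [0.006,-0.002,0.02],"rotation": [-0.261,0.045,1.0]}
    - {"translation": [0.006,-0.002,0.02],"rotation": [-0.261,0.045,1.0]}
    - {"translation": [0.006,-0.002,0.02],"rotation": [-0.261,0.045,1.0]}

```text
t: 14.52
eef_pos: [0.4719, -0.0459, 0.125]
ee_rot: [-2.88, 0.013, -1.795]
force: [0.3, 0.5, -0.5]
width: 0.0441
gripper_force: 0.0
```

apply_moves:
  steps:
    - {"translation": [0,0,0],"rotation": [-0.05,0.01,0.2]}
    - {"translation": [0,0,0],"rotation": [-0.11,0.02,0.42]}
    - {"translation": [0,0,0],"rotation": [-0.17,0.03,0.65]}
    - {"translation": [0,0,0],"rotation": [-0.23,0.04,0.88]}
    - {"translation": [0,0,0],"rotation": [-0.263,0.046,0.998]}
    - {"translation": [0,0,0],"rotation": [-0.263,0.046,0.998]}
    - {"translation": [0,0,0],"rotation": [-0.263,0.046,0.998]}
    - {"translation": [0,0,0],"rotation": [-0.263,0.046,0.998]}
    - {"translation": [0,0,0],"rotation": [-0.263,0.046,0.998]}
    - {"translation": [0,0,0],"rotation": [-0.263,0.046,0.998]}

```text
t: 15.35
eef_pos: [0.4719, -0.0459, 0.125]
ee_rot: [-2.909, -0.122, -1.27]
force: [-0.7, -0.4, -0.7]
width: 0.0441
gripper_force: 0.0
```

apply_moves:
  steps:
    - {"translation": [0,0,0],"rotation": [-0.05,0.01,0.2]}
    - {"translation": [0,0,0],"rotation": [-0.11,0.02,0.42]}
    - {"translation": [0,0,0],"rotation": [-0.17,0.03,0.65]}
    - {"translation": [0,0,0],"rotation": [-0.23,0.04,0.88]}
    - {"translation": [0,0,0],"rotation": [-0.255,0.045,0.966]}
    - {"translation": [0,0,0],"rotation": [-0.255,0.045,0.966]}
    - {"translation": [0,0,0],"rotation": [-0.255,0.045,0.966]}
    - {"translation": [0,0,0],"rotation": [-0.255,0.045,0.966]}
    - {"translation": [0,0,0],"rotation": [-0.255,0.045,0.966]}
    - {"translation": [0,0,0],"rotation": [-0.255,0.045,0.966]}

```text
t: 16.18
eef_pos: [0.472, -0.0459, 0.125]
ee_rot: [-3.001, -0.221, -0.747]
force: [-0.0, -0.1, 0.3]
width: 0.0437
gripper_force: 0.0
```

```bash
python3 - <<'E'
from ik import *
go(*kt(32)); go(*kt(32,0,.045))
from station import *
cam=camera_model('wrist'); f=grab_frame('wrist')
x,y=proj(cam,[pw(-.09,0,.053)])[0]; print(x,y); x0=int(x)-70;y0=int(y)-70
print(((proj(cam,[pw(-.09,0,.053),pw(-.09+.0125,0,.053),pw(-.09,0.0125,.053)])-[x0,y0])*4).round().tolist())
cv2.imwrite('pics/w4.png',cv2.resize(f[y0:y0+140,x0:x0+140],(560,560),interpolation=2))
E
```

```text
t 16.1833 q [0.431, -0.034, -0.88, 0.297, -0.527, 0.166] F [-0.  -0.1  0.3]
([0.089, -0.015, -0.156], [0.0, -0.001, -0.0])
t 16.1833 q [0.431, -0.034, -0.88, 0.297, -0.527, 0.166] F [-0.  -0.1  0.3]
([0.0, 0.0, 0.0], [0.0, -0.001, -0.0])
308.12664073610995 261.96625998308974
[[281.0, 284.0], [232.0, 219.0], [206.0, 329.0]]
```

View pics/w4.png

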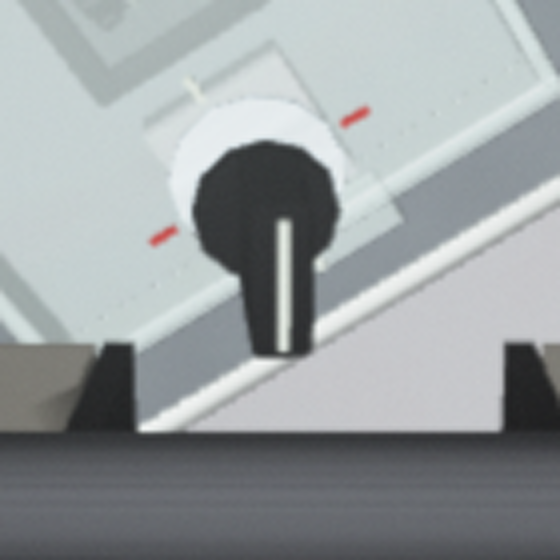

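apply_moves:
  steps:
    - {"translation": [0.02,-0.003,-0.03],"rotation": [0,0,0]}
    - {"translation": [0.04,-0.007,-0.07],"rotation": [0,0,0]}
    - {"translation": [0.06,-0.01,-0.105],"rotation": [0,0,0]}
    - {"translation": [0.078,-0.013,-0.136],"rotation": [0,0,0]}
    - {"translation": [0.089,-0.015,-0.156],"rotation": [0,0,0]}
    - {"translation": [0.089,-0.015,-0.156],"rotation": [0,0,0]}
    - {"translation": [0.089,-0.015,-0.156],"rotation": [0,0,0]}
    - {"translation": [0.089,-0.015,-0.156],"rotation": [0,0,0]}
    - {"translation": [0.089,-0.015,-0.156],"rotation": [0,0,0]}
    - {"translation": [0.089,-0.015,-0.156],"rotation": [0,0,0]}

```text
t: 17.07
eef_pos: [0.4944, -0.0495, 0.0865]
ee_rot: [-3.0, -0.222, -0.746]
force: [0.9, 0.3, -0.4]
width: 0.0437
gripper_force: 0.0
```

apply_moves:
  steps:
    - {"translation": [0,0,0],"rotation": [0,0,0]}
    - {"translation": [0,0,0],"rotation": [0,0,0]}
    - {"translation": [0,0,0],"rotation": [0,0,0]}
    - {"translation": [0,0,0],"rotation": [0,0,0]}
    - {"translation": [0,0,0],"rotation": [0,0,0]}
    - {"translation": [0,0,0],"rotation": [0,0,0]}
    - {"translation": [0,0,0],"rotation": [0,0,0]}
    - {"translation": [0,0,0],"rotation": [0,0,0]}
    - {"translation": [0,0,0],"rotation": [0,0,0]}
    - {"translation": [0,0,0],"rotation": [0,0,0]}
  jaw: 1
  newtons: 8

```text
t: 17.9
eef_pos: [0.4941, -0.0497, 0.0859]
ee_rot: [-3.001, -0.221, -0.746]
force: [-0.9, -1.0, 0.7]
width: 0.0103
gripper_force: 7.9
```

```bash
python3 - <<'E'
from ik import *
go(*kt(0)); print(delta(*kt(0),*kt(0,.0105)),delta(*kt(0),*kt(28)),Nw)
E
```

```text
t 17.9 q [0.382, 0.071, -0.914, 0.37, -0.387, 0.128] F [-0.9 -1.   0.7]
([0.0, 0.0, 0.001], [-0.271, 0.047, 1.029])
([0.021, -0.004, -0.036], [0.0, 0.0, 0.0]) ([0.0, 0.0, 0.0], [0.238, -0.042, -0.902]) [-0.49252348  0.08614305  0.8660254 ]
```

apply_moves:
  steps:
    - {"translation": [0,0,0],"rotation": [-0.05,0.01,0.2]}
    - {"translation": [0,0,0],"rotation": [-0.11,0.02,0.4]}
    - {"translation": [0,0,0],"rotation": [-0.16,0.03,0.6]}
    - {"translation": [0,0,0],"rotation": [-0.21,0.04,0.8]}
    - {"translation": [0,0,0],"rotation": [-0.264,0.046,1.0]}
    - {"translation": [0,0,0],"rotation": [-0.264,0.046,1.0]}
    - {"translation": [0,0,0],"rotation": [-0.264,0.046,1.0]}
    - {"translation": [0,0,0],"rotation": [-0.264,0.046,1.0]}
    - {"translation": [0,0,0],"rotation": [-0.264,0.046,1.0]}
    - {"translation": [0,0,0],"rotation": [-0.264,0.046,1.0]}

```text
t: 18.73
eef_pos: [0.4943, -0.0496, 0.086]
ee_rot: [-3.137, -0.262, -0.191]
force: [-1.1, 1.8, 1.5]
width: 0.0088
gripper_force: 8.0
```

apply_moves:
  steps:
    - {"translation": [0,0,0],"rotation": [0,0,0]}
    - {"translation": [0,0,0],"rotation": [0,0,0]}
    - {"translation": [0,0,0],"rotation": [0,0,0]}
    - {"translation": [0.003,-0.0006,-0.005],"rotation": [0,0,0]}
    - {"translation": [0.006,-0.001,-0.01],"rotation": [0,0,0]}
    - {"translation": [0.009,-0.0016,-0.0156],"rotation": [0,0,0]}
    - {"translation": [0.012,-0.002,-0.021],"rotation": [0,0,0]}
    - {"translation": [0.015,-0.0026,-0.026],"rotation": [0,0,0]}
    - {"translation": [0.018,-0.003,-0.031],"rotation": [0,0,0]}
    - {"translation": [0.0205,-0.0035,-0.036],"rotation": [0,0,0]}
  newtons: 20

```text
t: 19.57
eef_pos: [0.4995, -0.0505, 0.0769]
ee_rot: [-3.138, -0.262, -0.189]
force: [-8.2, 4.3, 12.4]
width: 0.0091
gripper_force: 20.0
```

```bash
python3 - <<'E'
from ik import *
go(*kt(0,.0105))
from station import get_state
print(get_state()['force']@Nw)
for t in (29,58,87): print(delta(*kt(t-29,.0105),*kt(t,.0105)))
E
```

```text
t 19.5667 q [0.369, 0.095, -0.923, 0.398, -0.353, 0.652] F [-8.2  4.3 12.4]
([-0.001, -0.0, 0.0], [-0.007, 0.001, 0.028])
15.186191378220627
([0.0, 0.0, -0.0], [0.246, -0.043, -0.934])
([0.0, 0.0, 0.0], [0.246, -0.043, -0.934])
([0.0, 0.0, 0.0], [0.246, -0.043, -0.934])
```

apply_moves:
  steps:
    - {"translation": [-0.0018,0.0003,0.0031],"rotation": [0,0,0]}
    - {"translation": [-0.0018,0.0003,0.0031],"rotation": [0,0,0]}
    - {"translation": [-0.0018,0.0003,0.0031],"rotation": [0,0,0]}
    - {"translation": [-0.0018,0.0003,0.0031],"rotation": [0,0,0]}
    - {"translation": [-0.0018,0.0003,0.0031],"rotation": [0,0,0]}
    - {"translation": [-0.0018,0.0003,0.0031],"rotation": [0,0,0]}
    - {"translation": [-0.0018,0.0003,0.0031],"rotation": [0,0,0]}
    - {"translation": [-0.0018,0.0003,0.0031],"rotation": [0,0,0]}
    - {"translation": [-0.0018,0.0003,0.0031],"rotation": [0,0,0]}
    - {"translation": [-0.0018,0.0003,0.0031],"rotation": [0,0,0]}

```text
t: 20.4
eef_pos: [0.499, -0.0504, 0.0778]
ee_rot: [-3.138, -0.262, -0.189]
force: [-2.4, 2.6, 3.5]
width: 0.0087
gripper_force: 20.0
```

```bash
python3 - <<'E'
from ik import *
go(*kt(0,.0105))
from station import get_state
print([round(float(get_state()['force']@Nw),1) for _ in range(3)])
E
```

```text
t 20.4 q [0.371, 0.093, -0.922, 0.395, -0.356, 0.654] F [-2.4  2.6  3.5]
([0.001, -0.001, -0.003], [-0.007, 0.001, 0.028])
[4.4, 4.4, 4.4]
```

apply_moves:
  steps:
    - {"translation": [0,0,0],"rotation": [0.03,-0.005,-0.12]}
    - {"translation": [0,0,0],"rotation": [0.06,-0.01,-0.24]}
    - {"translation": [0,0,0],"rotation": [0.095,-0.016,-0.36]}
    - {"translation": [0,0,0],"rotation": [0.126,-0.022,-0.48]}
    - {"translation": [0,0,0],"rotation": [0.158,-0.028,-0.6]}
    - {"translation": [0,0,0],"rotation": [0.19,-0.033,-0.72]}
    - {"translation": [0,0,0],"rotation": [0.22,-0.038,-0.84]}
    - {"translation": [0,0,0],"rotation": [0.246,-0.043,-0.934]}
    - {"translation": [0,0,0],"rotation": [0.246,-0.043,-0.934]}
    - {"translation": [0,0,0],"rotation": [0.246,-0.043,-0.934]}
  newtons: 14

```text
t: 21.23
eef_pos: [0.4989, -0.0506, 0.0778]
ee_rot: [-3.01, -0.227, -0.708]
force: [-1.2, 0.0, 3.1]
width: 0.0102
gripper_force: 14.6
```

```bash
python3 - <<'E'
from ik import *
from station import get_state
go(*kt(58,.0105)); s=get_state(); print(s['force']@Nw,s['moment'])
E
```

```text
t 21.2333 q [0.371, 0.093, -0.922, 0.395, -0.356, 0.15] F [-1.2  0.   3.1]
([0.002, -0.0, -0.003], [0.241, -0.043, -0.908])
3.2845969237993575 [0.47334157 1.10641925 0.2239995 ]
```

apply_moves:
  steps:
    - {"translation": [0.001,0,-0.0015],"rotation": [0.03,-0.005,-0.12]}
    - {"translation": [0.001,0,-0.0015],"rotation": [0.06,-0.01,-0.24]}
    - {"translation": [0.001,0,-0.0015],"rotation": [0.095,-0.016,-0.36]}
    - {"translation": [0.001,0,-0.0015],"rotation": [0.126,-0.022,-0.48]}
    - {"translation": [0.001,0,-0.0015],"rotation": [0.158,-0.028,-0.6]}
    - {"translation": [0.001,0,-0.0015],"rotation": [0.19,-0.033,-0.72]}
    - {"translation": [0.001,0,-0.0015],"rotation": [0.22,-0.038,-0.84]}
    - {"translation": [0.001,0,-0.0015],"rotation": [0.246,-0.043,-0.934]}
    - {"translation": [0.001,0,-0.0015],"rotation": [0.246,-0.043,-0.934]}
    - {"translation": [0.001,0,-0.0015],"rotation": [0.246,-0.043,-0.934]}

```text
t: 22.07
eef_pos: [0.4988, -0.0507, 0.0772]
ee_rot: [-2.918, -0.135, -1.214]
force: [-1.3, -0.2, 3.0]
width: 0.0113
gripper_force: 14.6
```

apply_moves:
  steps:
    - {"translation": [0.0004,0,-0.0007],"rotation": [0.03,-0.005,-0.12]}
    - {"translation": [0.0004,0,-0.0007],"rotation": [0.06,-0.01,-0.24]}
    - {"translation": [0.0004,0,-0.0007],"rotation": [0.095,-0.016,-0.36]}
    - {"translation": [0.0004,0,-0.0007],"rotation": [0.126,-0.022,-0.48]}
    - {"translation": [0.0004,0,-0.0007],"rotation": [0.158,-0.028,-0.6]}
    - {"translation": [0.0004,0,-0.0007],"rotation": [0.19,-0.033,-0.72]}
    - {"translation": [0.0004,0,-0.0007],"rotation": [0.22,-0.038,-0.84]}
    - {"translation": [0.0004,0,-0.0007],"rotation": [0.246,-0.043,-0.934]}
    - {"translation": [0.0004,0,-0.0007],"rotation": [0.246,-0.043,-0.934]}
    - {"translation": [0.0004,0,-0.0007],"rotation": [0.246,-0.043,-0.934]}

```text
t: 22.9
eef_pos: [0.4987, -0.0507, 0.0769]
ee_rot: [-2.882, -0.011, -1.705]
force: [-4.0, -0.0, 2.5]
width: 0.0118
gripper_force: 14.3
```

```bash
python3 - <<'E'
from ik import *
from station import get_state
go(*kt(90,.0105)); s=get_state(); print(s['force']@Nw,s['moment'])
E
```

```text
t 22.9 q [0.37, 0.095, -0.922, 0.394, -0.356, -0.86] F [-4.  -0.   2.5]
([0.002, 0.0, 0.0], [0.021, -0.007, -0.073])
4.130262111669689 [0.43339952 1.74060497 0.06164231]
```

apply_moves:
  steps:
    - {"translation": [0,0,0],"rotation": [0.013,-0.002,-0.05]}
    - {"translation": [0,0,0],"rotation": [0.026,-0.005,-0.1]}
    - {"translation": [0,0,0],"rotation": [0.04,-0.007,-0.15]}
    - {"translation": [0,0,0],"rotation": [0.053,-0.01,-0.2]}
    - {"translation": [0,0,0],"rotation": [0.053,-0.01,-0.2]}
    - {"translation": [0,0,0],"rotation": [0.053,-0.01,-0.2]}
    - {"translation": [0,0,0],"rotation": [0.053,-0.01,-0.2]}
    - {"translation": [0,0,0],"rotation": [0.053,-0.01,-0.2]}
    - {"translation": [0,0,0],"rotation": [0.053,-0.01,-0.2]}
    - {"translation": [0,0,0],"rotation": [0.053,-0.01,-0.2]}

```text
t: 23.73
eef_pos: [0.4987, -0.0507, 0.0769]
ee_rot: [-2.882, 0.017, -1.813]
force: [-4.7, 1.0, 1.1]
width: 0.0118
gripper_force: 14.2
```

```bash
python3 - <<'E'
from ik import *
from station import get_state
go(*kt(90,.0105)); s=get_state(); print(s['force']@Nw,s['moment'],s['gripper_force'])
print(Nw*.045/.25)
E
```

```text
t 23.7333 q [0.37, 0.095, -0.922, 0.395, -0.355, -0.971] F [-4.7  1.   1.1]
([0.002, 0.0, 0.0], [-0.033, 0.003, 0.131])
3.3526819193162734 [0.57398188 2.47957929 0.32880021] 14.195751902880147
[-0.08865423  0.01550575  0.15588457]
```

apply_moves:
  steps:
    - {"translation": [0,0,0],"rotation": [0,0,0]}
    - {"translation": [0,0,0],"rotation": [0,0,0]}
    - {"translation": [0,0,0],"rotation": [0,0,0]}
    - {"translation": [0,0,0],"rotation": [0,0,0]}
    - {"translation": [0,0,0],"rotation": [0,0,0]}
    - {"translation": [-0.02,0.003,0.035],"rotation": [0,0,0]}
    - {"translation": [-0.05,0.008,0.09],"rotation": [0,0,0]}
    - {"translation": [-0.09,0.015,0.156],"rotation": [0,0,0]}
    - {"translation": [-0.09,0.015,0.2],"rotation": [0,0,0]}
    - {"translation": [-0.09,0.015,0.24],"rotation": [0,0,0]}
  jaw: 0

```text
t: 24.57
eef_pos: [0.4768, -0.0464, 0.1384]
ee_rot: [-2.88, 0.019, -1.813]
force: [0.3, 0.3, 0.7]
width: 0.0436
gripper_force: 0.0
```

```bash
python3 - <<'E'
from ik import *
from station import *
s=get_state(); print(s['t'],s['eef_pos'],s['force'],s['width'])
cam=camera_model('wrist'); f=grab_frame('wrist')
P=[pw(-.09,0,.053),pw(-.09,0,.0455),pw(-.09,.0125,.0455),pw(-.09,-.0125,.0455)]
x,y=proj(cam,P)[0]; x0=int(x)-90;y0=max(int(y)-90,0); print(((proj(cam,P)-[x0,y0])*3.2).round().tolist())
cv2.imwrite('pics/w5.png',cv2.resize(f[y0:y0+180,x0:x0+180],(576,576),interpolation=2))
E
```

```text
24.5667 [ 0.47677704 -0.04635949  0.13836618] [0.28527984 0.33564587 0.72114486] 0.04362985974405899
[[289.0, 291.0], [279.0, 280.0], [284.0, 341.0], [274.0, 218.0]]
```

View pics/w5.png

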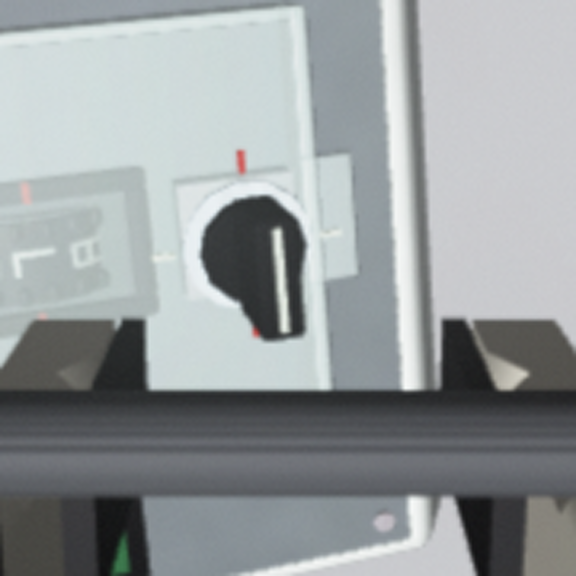

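```bash
python3 -c "
from station import *
print(job_done())"
```

```text
the job is handed in; nothing more can be done
None
```

I handed the job in at about 24.6 s of the 69 s allowed. The last picture shows the wheel at 7 and the guard shut, with the knob held in and its wing at the red marks. The arm was clear of everything and never went near the beaker, bottle or vial.

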